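# Reset the focus on an inspection unit's pull-out tray

## Task

Pull the adjustment tray of the inspection unit out until it reaches its stop. Then turn the knob inside it until the white pointer line on the dial lines up with the black index line on the plate around the dial. Leave the tray fully out, let go of everything, and do not disturb the screwdriver, jar and board fixture lying around.

Things in the scene. Friction and masses are not known exactly. Their poses are not given: they have to be found in the camera images.
- unit: White steel housing of the inspection unit, fixed to the bench, 250 deep (its x, with the tray front) x 220 wide (its y) x 110 mm high. Origin: centre of its underside. Its -x axis points out of the front, the way the tray comes out.
- tray (a joint): The tray's slide along the unit's -x axis: 0 = shut, 0.15 m = fully out at a hard stop; starts at 0 to 0.02. About 4 N moves it; it stays where it is left. The tray front is 210 wide, 12 thick, its top edge 99 mm above the bench (unit's top: 110). The tray's side and rear walls reach 39 mm above the bench.
- handle (a point): Middle of the tray's straight steel bar handle, which runs level along the unit's y axis for 110 mm, 74 mm above the bench and 36 mm below the unit's top. The bar is 11 mm thick; its axis stands 35 mm out from the tray front. Site axes parallel to the unit's.
- dial (a joint): Angle of the flat black dial (88 mm across, under the knob, its top 41 mm above the bench), rad, growing clockwise seen from above; stops at 0 and 4.2. About 0.08 N m of friction holds it where it is left. It starts 1.7 to 3.1 rad anticlockwise of the index line, so it has to go clockwise; the stop at 0 bars the other way round.
- knob: Round upright knurled dark steel knob on the dial, 38 mm in diameter, from 41.5 to 82.5 mm above the bench, turning about the dial's axis; origin: centre of its underside. It drives the dial with lost motion: it turns freely through 0.28 rad before the dial follows, and again after each reversal, so its angle does not tell the dial's.
- knob_grip (a point): Point on the knob's vertical axis, 68.5 mm above the bench: the height to grip. It lies on the tray's centreline, 77 mm behind the outer face of the tray front. With the tray shut it is under the unit's top; with the tray fully out, the knob and the whole dial stand clear in front of the unit, with 45 mm or more free all round the knob above the dial.
- pointer_tip (a point): Outer end of the white pointer line on the dial, 45 mm from the dial's axis; turns with the dial.
- index_mark (a point): Inner end of the black radial index line (14 x 5 mm) on the flat aluminium ring plate around the dial, also 45 mm from the dial's axis and at the same height as pointer_tip: the two points meet when the lines are aligned. It travels with the tray but does not turn in use; it is at a different angle each time.
- screwdriver: Bystander: yellow-handled screwdriver lying on the bench, 180 mm long along its x, 26 mm thick; origin under its middle.
- jar: Bystander: amber glass jar with white lid on the bench, 52 mm across, 70 mm high; origin under its centre.
- fixture: Bystander: circuit board on an aluminium plate 110 x 130 mm on four steel legs, 73 mm high in all; origin under its centre.

How it is judged:
By the outcome, as a careful person would: the job done as asked, in the order asked, and still so for the second after the job is handed in, with the robot touching nothing.
It also fails if it takes over 61 s, if anything falls off the work surface, if the arm or the gripper's body presses on something with over 40 N, if the wrist force passes 120 N, or if a joint passes its speed limit or range.

## Robot

A 6-joint arm with a two-finger parallel gripper is mounted at the origin on the work surface. World frame = base frame: x ahead of the robot, y to its left, z up, the work surface at z = 0. Lengths are in mm, angles in degrees, forces in N, time in s.
With the tool pointing down it reaches from about 375 to 900 mm from the base axis. Payload 3.1 kg.
Tool frame: the origin (TCP) lies midway between the tips of the shut fingers; the grasp point (between the pads) lies 19 mm behind it; z points along the fingers, y is the line along which they close (so a half turn about z gives the same grasp; the last joint's range is limited). The gripper opens to 85 mm and grips with 20 to 120 N. Pads are 22 mm wide; open, the fingers measure 114 mm over their backs; the gripper's body (76 mm by 85 mm) begins 54 mm behind the grasp point. The pads swing forward as they close: fully open they stand 13 mm farther back than shut.
Start: joints at [-77.378, 30.224, 82.088, -0, 67.689, -10.227], TCP at [242.716, -575.922, 231.31] pointing down, gripper open.
Joint ranges: [-176.69, 176.69], [-43.24, 126.21], [12.49, 139.97], [-82, 262], [0, 151.66], [-163.58, 163.58]. Speed limits (degrees/s): [159.86, 159.86, 180, 180, 180, 180].

## Interface

Orientations are given as [roll, pitch, yaw] about the fixed x, y, z axes, in that order (R = Rz(yaw) Ry(pitch) Rx(roll)).
In Python, from rig import env gives the robot as it stands.
- The arm moves only by the tool servo_tool, never from a script. Its argument "steps" is text: rows parted by semicolons, each of 7 numbers parted by spaces: the shift along the tool's x, y, z in mm, then the turn, a rotation vector about the tool's x, y, z in degrees, then the closure, from 0 (fully open) to 1 (shut). A call has exactly 10 rows; each row is the pose to reach, as a shift and turn from the pose commanded when the call began, along the tool's axes at that moment; what a row does not reach only later rows make up. A row lasts 1/12 s, in which the tool goes at most 41.7 mm and 7.16 degrees, less where a joint would pass 70% of its speed; a pose out of reach is approached as far as the arm can. A call with a gripper value outside its range is refused whole. The fingers move at their own pace and stop on an object; the grip force is fixed at half the most. Time passes only in rows, so rows that repeat a pose let the fingers close, or fill a call up. It gives the time, the measured TCP pose, the force, the opening and the grip force at its end, in the units of the state.
- env.state(): the state, without advancing time (a new reading comes with each control period).
- env.get_image(name): name is "scene" or "top" or "wrist"; returns the picture (384x512x3 uint8, blue, green, red); there is no depth.
- env.calibration(name): a dict with "mtx" (3x3 intrinsics, pixels), "T" (4x4, takes a point from camera to world coordinates). Camera axes: x right, y down, z forward; pixel columns grow to the right and rows downward; lengths in mm; the calibration is good to about 2 mm. A picture is of the moment at which its call begins: read the wrist's pose just before it. calibration takes no time and is no camera call; for the wrist camera it gives the pose at the moment of the call.
- env.job_done(): hands the job in; it is judged then, once.
The state is a dict: "time_s": time; "q": joint angles; "dq": joint speeds; "joint_torque": joint torques, N m; "tool_pos": TCP position; "tcp_rot": TCP orientation; "force": force on the tool from outside, world axes, zero at the start; "moment": the same for the moment, N m; "gripper_width": finger opening in mm; "grip_force": force on a finger pad.
Only numpy, scipy, OpenCV 4.12 (cv2) and the standard library are available. Lean on these libraries where they do the work, as an engineer would, in place of code of your own. Each camera call takes 0.05 s, during which the arm holds its last target. There are 200 camera calls.

## Working session

There is one attempt and no reset: what is moved stays moved. The work goes in short steps, Python scripts to look and compute and a tool call to move; the robot and the scene stay as the last step left them, time stands still between calls to the robot, and variables do not carry over. Pictures are saved under pics/ and viewed, at most 10 in all, crops included, and the job is handed in when it is done.

Besides the shell and the picture viewer there is one more tool, called after "Call:" by a JSON object that holds its "op" and its "data", one argument or row to a line. servo_tool: Moves the arm, as the interface text tells. Its arguments: {"type":"object","properties":{"steps":{"type":"string"}},"required":["steps"]}

```bash
mkdir -p pics; cat > h.py <<'E'
import numpy as np, cv2
from rig import env
from scipy.spatial.transform import Rotation as R
def snap(cam,fn,crop=None,s=1):
    im=env.get_image(cam)
    cv2.imwrite('pics/raw_'+fn,im)
    if crop: x0,y0,x1,y1=crop; im=im[y0:y1,x0:x1]
    cv2.imwrite('pics/'+fn,cv2.resize(im,None,fx=s,fy=s,interpolation=cv2.INTER_CUBIC))
def px2w(c,u,v,z):
    K,T=np.array(c['mtx']),np.array(c['T'])
    d=T[:3,:3]@np.linalg.solve(K,[u,v,1]); o=T[:3,3]
    return o+d*(z-o[2])/d[2]
def w2px(c,p):
    K,T=np.array(c['mtx']),np.array(c['T'])
    q=K@(T[:3,:3].T@(np.array(p)-T[:3,3])); return q[:2]/q[2]
E
python3 - <<'E'
from h import *
snap('top','top1.png',None,1.5); snap('scene','sc1.png',None,1.5)
for c in('top','scene'): k=env.calibration(c); print(np.round(k['T'],3).tolist(),np.round(k['mtx'],1).tolist())
print(env.state())
E
```

```text
[[-0.012, -0.987, 0.161, 497.318], [-1.0, 0.009, -0.015, 14.424], [0.013, -0.162, -0.987, 955.615], [0.0, 0.0, 0.0, 1.0]] [[451.3, 0.0, 260.6], [0.0, 451.3, 184.4], [0.0, 0.0, 1.0]]
[[-0.586, 0.707, -0.397, 1018.615], [0.81, 0.505, -0.297, 274.619], [-0.009, -0.495, -0.869, 879.852], [0.0, 0.0, 0.0, 1.0]] [[399.9, 0.0, 253.4], [0.0, 399.9, 187.0], [0.0, 0.0, 1.0]]
{'time_s': 0.1, 'q': array([-7.73782708e+01,  3.02734770e+01,  8.21487784e+01, -3.18087941e-04,
        6.76899995e+01, -1.02266896e+01]), 'dq': array([ 0.09167416, -0.10082074, -0.05222354, -0.11117232, -0.0116377 ,
       -0.03171102]), 'joint_torque': array([-6.41978422e-04, -4.43305957e+01, -1.78586018e+01, -3.03326615e-04,
        3.85988955e-03,  3.55275404e-06]), 'tool_pos': array([ 242.57318531, -575.30893443,  230.4346989 ]), 'tcp_rot': array([-1.79889476e+02, -1.96407158e-02,  2.28485209e+01]), 'force': array([ 0.39819693,  0.12245318, -0.63048881]), 'moment': array([0.00051   , 0.04687851, 0.01332195]), 'grip_force': 0.0, 'gripper_width': 85.42503823370271}
```

View pics/top1.png

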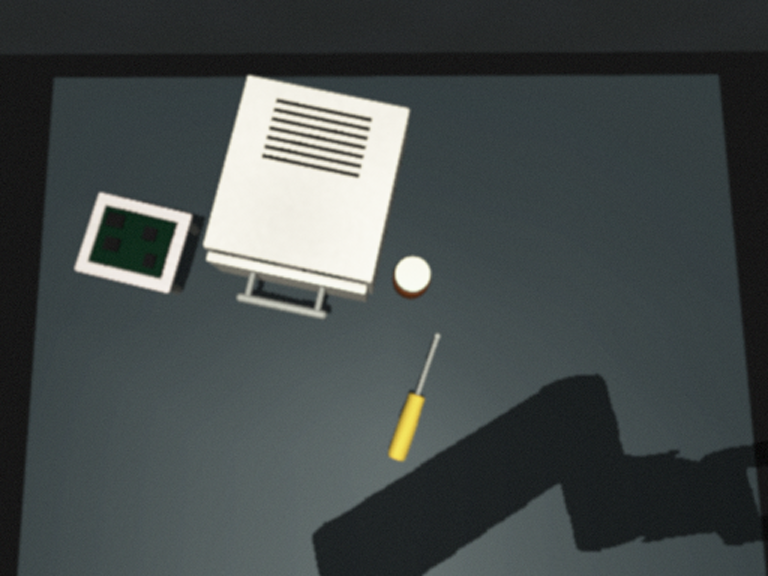

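View pics/sc1.png

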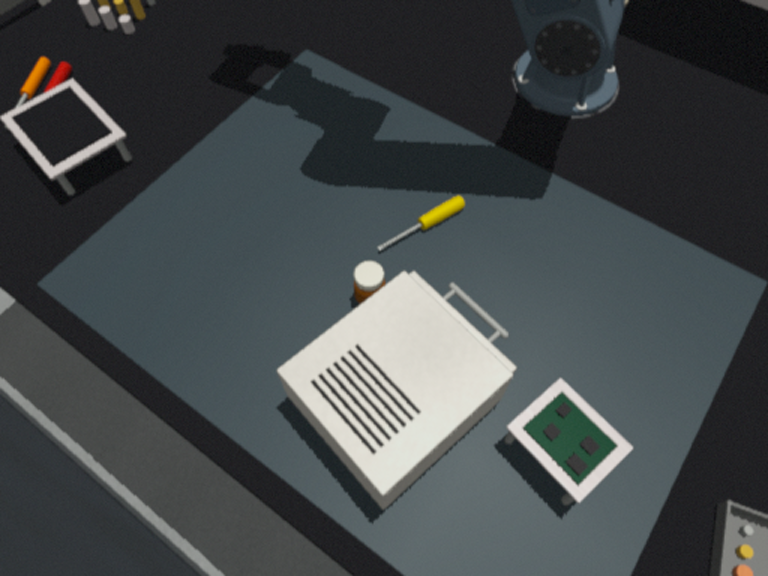

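The top view shows the unit with top corners near (248,76), (409,108) and (204,246), the handle bar from (240,297) to (325,314), the jar at (412,274), the screwdriver from (437,335) to (398,458), and the fixture on the left. All of these are 1.5x pixels.

```bash
python3 - <<'E'
from h import *
c=env.calibration('top')
def P(n,u,v,z): print(n,np.round(px2w(c,u/1.5,v/1.5,z),1))
P('c1',248,76,110);P('c2',409,108,110);P('c3',204,246,110);P('c4',373,284,110)
P('f1',208,258,99);P('f2',370,293,99)
P('h1',240,296.5,77);P('h2',325,314,77)
P('jar',412,274,70);P('sd tip',437,335,10);P('sd end',398,458,13)
for p in((192,212),(169,292),(100,193),(76,270)):P('fx',*p,73)
s=env.calibration('scene')
for p in((452,287),(506,333)):print('scene h',np.round(px2w(s,p[0]/1.5,p[1]/1.5,77),1))
for p in((409,273),(515,370),(280,371),(383,490)):print('scene c',np.round(px2w(s,p[0]/1.5,p[1]/1.5,110),1))
E
```

```text
c1 [907.  187.8 110. ]
c2 [860.9 -25.2 110. ]
c3 [677.3 238.4 110. ]
c4 [626.3  24.1 110. ]
f1 [663.8 235.7  99. ]
f2 [616.4  28.2  99. ]
h1 [616.6 198.2  77. ]
h2 [592.5  87.3  77. ]
jar [645.4 -27.3  70. ]
sd tip [568.6 -63.6  10. ]
sd end [402.8  -6.8  13. ]
fx [731.7 265.7  73. ]
fx [624.  291.9  73. ]
fx [759.  389.5  73. ]
fx [654.4 414.9  73. ]
scene h [597.1  96.6  77. ]
scene h [616.3 202.3  77. ]
scene c [631.4  39.1 110. ]
scene c [673.7 242.8 110. ]
scene c [861.3 -16.1 110. ]
scene c [905.6 188.7 110. ]
```

```bash
cat >> h.py <<'E'
def delta(p,yaw):
    s=env.state(); A=R.from_euler('xyz',s['tcp_rot'],degrees=True); B=R.from_euler('xyz',[180,0,yaw],degrees=True)
    print('t',round(s['time_s'],2),'pos',s['tool_pos'].round(1),'rot',s['tcp_rot'].round(1),'q',s['q'].round(1),'w',round(s['gripper_width'],1))
    print('shift',A.inv().apply(np.array(p)-s['tool_pos']).round(1),'turn',(A.inv()*B).as_rotvec(degrees=True).round(1))
E
python3 -c "
from h import *
delta([590,148,231],77.7)"
```

```text
t 0.1 pos [ 242.6 -575.3  230.4] rot [-179.9   -0.    22.8] q [-77.4  30.3  82.1  -0.   67.7 -10.2] w 85.4
shift [ 601.  -531.6    0.7] turn [ -0.1  -0.1 -54.9]
```

Call:
{"op": "servo_tool", "data": {
  "steps": "20 -18 0 0 0 -2 0; 46 -41 0 0 0 -5 0; 73 -65 0 0 0 -8 0; 100 -89 0 0 0 -11 0; 127 -112 0 0 0 -14 0; 154 -136 0 0 0 -17 0; 181 -160 0 0 0 -20 0; 208 -184 0 0 0 -23 0; 235 -208 0 0 0 -26 0; 262 -232 0 0 0 -29 0"
}}

```text
time_s: 0.93
tool_pos: [394.3, -258.6, 231.1]
tcp_rot: [-180.0, -0.0, 52.0]
force: [0.0, -0.0, -0.3]
gripper_width: 85.4
grip_force: 0.0
```

```bash
python3 -c "
from h import *
delta([590,148,231],77.7)"
```

```text
t 0.93 pos [ 394.3 -258.6  231.1] rot [-180.   -0.   52.] q [-46.9  18.5 103.5   0.   58.1  -8.9] w 85.4
shift [ 4.408e+02 -9.630e+01  2.000e-01] turn [ -0.   -0.  -25.7]
```

Call:
{"op": "servo_tool", "data": {
  "steps": "35 -8 0 0 0 -3 0.3; 72 -16 0 0 0 -6 0.5; 110 -24 0 0 0 -9 0.6; 148 -32 0 0 0 -12 0.6; 186 -41 0 0 0 -15 0.6; 224 -49 0 0 0 -18 0.6; 262 -57 0 0 0 -20 0.6; 300 -66 0 0 0 -22 0.6; 338 -74 0 0 0 -24 0.6; 376 -82 0 0 0 -25.7 0.6"
}}

```text
time_s: 1.77
tool_pos: [562.0, 88.0, 231.0]
tcp_rot: [-180.0, 0.0, 77.7]
force: [0.6, -0.8, -0.2]
gripper_width: 34.1
grip_force: 0.0
```

```bash
python3 -c "
from h import *
delta([590,148,231],77.7)"
```

```text
t 1.77 pos [562.  88. 231.] rot [-180.     0.    77.7] q [-2.3 25.9 90.3 -0.  63.8 10. ] w 34.1
shift [64.6 14.6 -0.1] turn [-0.  0. -0.]
```

Call:
{"op": "servo_tool", "data": {
  "steps": "20 5 0 0 0 0 0.7; 43 10 0 0 0 0 0.7; 58 13 0 0 0 0 0.7; 64 14.6 0 0 0 0 0.7; 64.6 14.6 0 0 0 0 0.7; 64.6 14.6 0 0 0 0 0.7; 64.6 14.6 0 0 0 0 0.7; 64.6 14.6 0 0 0 0 0.7; 64.6 14.6 0 0 0 0 0.7; 64.6 14.6 0 0 0 0 0.7"
}}

```text
time_s: 2.6
tool_pos: [589.9, 145.0, 231.5]
tcp_rot: [180.0, 0.0, 77.5]
force: [-0.0, -0.5, 0.7]
gripper_width: 25.7
grip_force: 0.0
```

```bash
python3 -c "
from h import *
delta([605.5,145.5,100],77.7)
c=env.calibration('wrist');print(np.round(c['T'],3).tolist(),np.round(c['mtx'],1).tolist())
print(w2px(c,[605,145,77]))
snap('wrist','w1.png',None,1.5)"
```

```text
t 2.6 pos [589.9 145.  231.5] rot [180.    0.   77.5] q [ 3.3 28.9 84.7 -0.  66.5 15.8] w 25.7
shift [  3.8  15.1 131.5] turn [ 0.   0.  -0.2]
[[0.976, -0.208, -0.066, 606.943], [-0.218, -0.929, -0.299, 222.712], [0.001, 0.306, -0.952, 374.232], [0.0, 0.0, 0.0, 1.0]] [[275.4, 0.0, 257.4], [0.0, 275.4, 189.0], [0.0, 0.0, 1.0]]
[270.66716886 172.40739653]
```

View pics/w1.png

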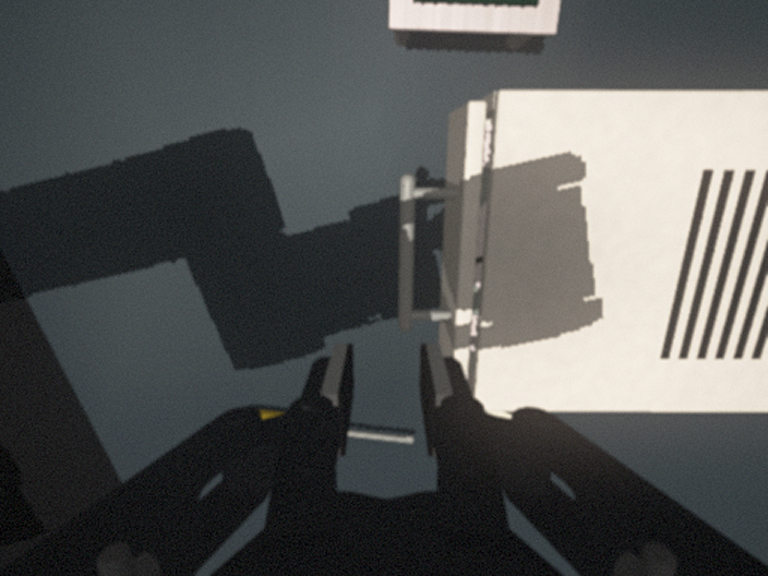

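The wrist view shows the bar vertical in the picture, from (407,176) to (406,328) in 1.5x pixels, so the yaw is right.

```bash
python3 -c "
from h import *
c=env.calibration('wrist')
a=px2w(c,407/1.5,178/1.5,77);b=px2w(c,406/1.5,326/1.5,77);print(a,b,(a+b)/2,np.hypot(*(a-b)[:2]),np.degrees(np.arctan2((a-b)[0],(a-b)[1])))
delta([(a+b)[0]/2,(a+b)[1]/2,125],77.7)"
```

```text
[617.53529903 201.83869223  77.        ] [594.02376075  92.02439309  77.        ] [605.77952989 146.93154266  77.        ] 112.30303970648932 12.084731280800442
t 2.65 pos [590.  145.2 231.5] rot [180.    0.   77.5] q [ 3.3 28.9 84.7 -0.  66.5 15.8] w 25.7
shift [  5.1  15.  106.5] turn [ 0.   0.  -0.2]
```

Call:
{"op": "servo_tool", "data": {
  "steps": "5.1 15 10 0 0 0 0.7; 5.1 15 30 0 0 0 0.7; 5.1 15 60 0 0 0 0.7; 5.1 15 85 0 0 0 0.7; 5.1 15 100 0 0 0 0.7; 5.1 15 106 0 0 0 0.7; 5.1 15 106 0 0 0 0.7; 5.1 15 106 0 0 0 0.7; 5.1 15 106 0 0 0 0.7; 5.1 15 106 0 0 0 0.7"
}}

```text
time_s: 3.48
tool_pos: [606.9, 147.7, 126.9]
tcp_rot: [179.8, -0.1, 77.5]
force: [-0.3, -0.8, 0.6]
gripper_width: 25.5
grip_force: 0.0
```

```bash
python3 -c "
from h import *
delta([605.8,147,57],77.8)"
```

```text
t 3.48 pos [606.9 147.7 126.9] rot [ 1.798e+02 -1.000e-01  7.750e+01] q [ 3.4 37.4 87.4  0.  55.  15.9] w 25.5
shift [-1.  -1.1 69.9] turn [ 0.2 -0.1 -0.3]
```

Call:
{"op": "servo_tool", "data": {
  "steps": "-1 -1.1 8 0 0 0 0.7; -1 -1.1 20 0 0 0 0.7; -1 -1.1 32 0 0 0 0.7; -1 -1.1 44 0 0 0 0.7; -1 -1.1 55 0 0 0 0.7; -1 -1.1 63 0 0 0 0.7; -1 -1.1 68 0 0 0 0.7; -1 -1.1 69 0 0 0 0.7; -1 -1.1 69 0 0 0 0.7; -1 -1.1 69 0 0 0 0.7"
}}

```text
time_s: 4.32
tool_pos: [604.3, 146.9, 56.1]
tcp_rot: [-180.0, 0.0, 77.5]
force: [0.0, -0.2, 0.9]
gripper_width: 25.4
grip_force: 0.3
```

Call:
{"op": "servo_tool", "data": {
  "steps": "0 0 0 0 0 0 0.75; 0 0 0 0 0 0 0.8; 0 0 0 0 0 0 0.85; 0 0 0 0 0 0 0.9; 0 0 0 0 0 0 1; 0 0 0 0 0 0 1; 0 0 0 0 0 0 1; 0 0 0 0 0 0 1; 0 0 0 0 0 0 1; 0 0 0 0 0 0 1"
}}

```text
time_s: 5.15
tool_pos: [605.2, 146.8, 56.6]
tcp_rot: [179.9, -0.0, 77.5]
force: [1.5, -0.3, 0.7]
gripper_width: 9.0
grip_force: 58.5
```

Call:
{"op": "servo_tool", "data": {
  "steps": "0 -4 0 0 0 0 1; 0 -12 0 0 0 0 1; 0 -24 0 0 0 0 1; 0 -38 0 0 0 0 1; 0 -52 0 0 0 0 1; 0 -66 0 0 0 0 1; 0 -80 0 0 0 0 1; 0 -94 0 0 0 0 1; 0 -108 0 0 0 0 1; 0 -118 0 0 0 0 1"
}}

```text
time_s: 5.98
tool_pos: [489.4, 172.9, 56.6]
tcp_rot: [179.9, -0.1, 77.5]
force: [4.5, 0.6, -3.7]
gripper_width: 8.9
grip_force: 58.9
```

Call:
{"op": "servo_tool", "data": {
  "steps": "0 -2 0 0 0 0 1; 0 -5 0 0 0 0 1; 0 -8 0 0 0 0 1; 0 -11 0 0 0 0 1; 0 -14 0 0 0 0 1; 0 -17 0 0 0 0 1; 0 -20 0 0 0 0 1; 0 -22 0 0 0 0 1; 0 -24 0 0 0 0 1; 0 -25 0 0 0 0 1"
}}

```text
time_s: 6.82
tool_pos: [466.5, 178.0, 56.5]
tcp_rot: [179.8, -0.1, 77.5]
force: [4.8, 1.9, -0.5]
gripper_width: 9.1
grip_force: 59.0
```

Call:
{"op": "servo_tool", "data": {
  "steps": "0 -1 0 0 0 0 1; 0 -2 0 0 0 0 1; 0 -3 0 0 0 0 1; 0 -4 0 0 0 0 1; 0 -5 0 0 0 0 1; 0 -6 0 0 0 0 1; 0 -6 0 0 0 0 1; 0 -6 0 0 0 0 1; 0 -6 0 0 0 0 1; 0 -6 0 0 0 0 1"
}}

```text
time_s: 7.65
tool_pos: [462.3, 179.0, 56.6]
tcp_rot: [179.7, -0.1, 77.5]
force: [6.9, 0.8, -2.0]
gripper_width: 8.9
grip_force: 58.9
```

Call:
{"op": "servo_tool", "data": {
  "steps": "0 -1 0 0 0 0 1; 0 -2 0 0 0 0 1; 0 -3 0 0 0 0 1; 0 -4 0 0 0 0 1; 0 -4 0 0 0 0 1; 0 -4 0 0 0 0 1; 0 -4 0 0 0 0 1; 0 -4 0 0 0 0 1; 0 -4 0 0 0 0 1; 0 -4 0 0 0 0 1"
}}

```text
time_s: 8.48
tool_pos: [462.4, 179.1, 56.6]
tcp_rot: [179.3, -0.2, 77.6]
force: [12.2, -4.4, -8.0]
gripper_width: 9.1
grip_force: 58.5
```

Call:
{"op": "servo_tool", "data": {
  "steps": "0 2 0 0 0 0 1; 0 4 0 0 0 0 1; 0 4 0 0 0 0 0.9; 0 4 0 0 0 0 0.7; 0 4 0 0 0 0 0.65; 0 4 0 0 0 0 0.65; 0 4 0 0 0 0 0.65; 0 4 -3 0 0 0 0.65; 0 4 -12 0 0 0 0.65; 0 4 -30 0 0 0 0.65"
}}

```text
time_s: 9.32
tool_pos: [457.3, 178.7, 85.7]
tcp_rot: [-179.7, 0.1, 77.6]
force: [0.1, 0.3, 0.3]
gripper_width: 30.0
grip_force: 0.0
```

Call:
{"op": "servo_tool", "data": {
  "steps": "0 0 -20 0 0 0 0.6; 0 0 -50 0 0 0 0.4; 0 0 -85 0 0 0 0.2; 0 0 -120 0 0 0 0; 0 0 -150 0 0 0 0; 0 -10 -170 0 0 0 0; 0 -10 -175 0 0 0 0; 0 -10 -175 0 0 0 0; 0 -10 -175 0 0 0 0; 0 -10 -175 0 0 0 0"
}}

```text
time_s: 10.15
tool_pos: [448.3, 180.9, 259.9]
tcp_rot: [-179.8, 0.1, 77.5]
force: [0.5, -0.3, 0.1]
gripper_width: 85.8
grip_force: 0.0
```

```bash
python3 -c "
from h import *
delta([570,153,200],77.7)
for n in('top','scene','wrist'):
  c=env.calibration(n); print(n,w2px(c,[571,155,82]))
snap('top','t2.png',None,1.5)
snap('wrist','w2.png',None,1.5)"
```

```text
t 10.15 pos [448.3 180.9 259.9] rot [-1.798e+02  1.000e-01  7.750e+01] q [ 8.7 17.2 99.7 -0.  63.2 21.2] w 85.8
shift [ -1.  125.   59.6] turn [-0.2  0.1 -0.2]
top [181.30972204 220.48641169]
scene [329.54922374 195.18526091]
wrist [362.77444192 168.99478148]
```

View pics/w2.png

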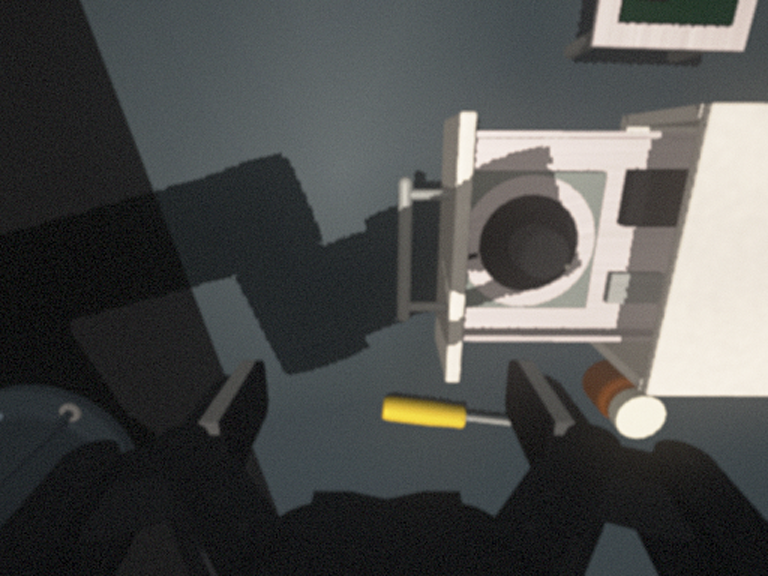

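The wrist view shows the open tray with the dial ring centred near (530,240), possibly the pointer near (575,265) and the index near (472,258). I'll enlarge the dial.

```bash
python3 -c "
import cv2,numpy as np
a=cv2.imread('pics/raw_w2.png')[105:215,300:410]; b=cv2.imread('pics/raw_t2.png')[180:260,140:220]
a=cv2.resize(a,(400,400),interpolation=cv2.INTER_CUBIC);b=cv2.resize(b,(400,400),interpolation=cv2.INTER_CUBIC)
im=np.hstack([a,b]).astype(float)/255; cv2.imwrite('pics/d1.png',(255*im**.6).astype('uint8'))"
```

```text
(no output)
```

View pics/d1.png

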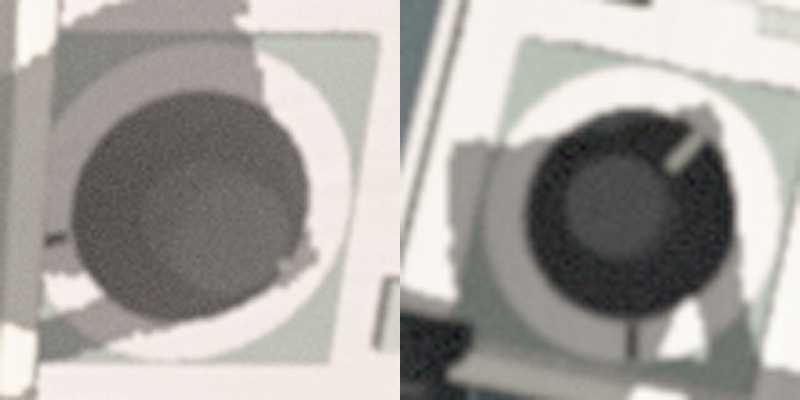

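In the top crop the pointer runs from (668,166) to (706,128), the index from (632,322) to (631,356), the dial centre is at about (631,214), and the knob top is at about (617,207). In the wrist crop the knob top centre is at about (213,232).

```bash
cat >> h.py <<'E'
def topang(cx,pt,ix):
    c=env.calibration('top'); C=cx
    f=lambda p:np.degrees(np.arctan2(*(p-C)[:2][::-1]))
    return f(pt),f(ix)
E
python3 -c "
from h import *
c=env.calibration('top')
f=lambda u,v,z:px2w(c,140+((u-400)/5)-.4,180+v/5-.4,z)
C=f(631,214,41);k=f(617,207,82.5);p1=f(706,128,41);p0=f(668,166,41);i0=f(632,322,41);i1=f(631,356,41)
print(C,k)
for n,p in(('p1',p1),('p0',p0),('i0',i0),('i1',i1)):print(n,p,np.hypot(*(p-C)[:2]),np.degrees(np.arctan2((p-C)[1],(p-C)[0])))
w=env.calibration('wrist')
s=110/400
print('wrist knob',px2w(w,300+213*s,105+232*s,82.5))
a=px2w(w,404/1.5,180/1.5,77);b=px2w(w,404/1.5,318/1.5,77);print('handle',a,b,(a+b)/2)
"
```

```text
[570.49109273 152.47723171  41.        ] [569.93104063 151.64743523  82.5       ]
p1 [605.15593252 122.54182359  41.        ] 45.80152593113513 -40.81280403594265
p0 [589.80296614 137.78641542  41.        ] 24.264553114573005 -37.26076354172076
i0 [527.16662187 151.43047543  41.        ] 43.33711428095705 -178.6159542067412
i1 [513.67037377 151.62936108  41.        ] 56.8270445132687 -179.14510402642256
wrist knob [565.95165925 156.55312319  82.5       ]
handle [473.8460791  234.52067957  77.        ] [450.57533676 122.79618515  77.        ] [462.21070793 178.65843236  77.        ]
```

```bash
python3 -c "
from h import *
delta([570.5,154,150],156)"
```

```text
t 10.25 pos [448.5 180.9 259.7] rot [-1.798e+02  1.000e-01  7.750e+01] q [ 8.7 17.3 99.7 -0.  63.2 21.2] w 85.2
shift [  0.2 125.3 109.3] turn [ -0.2  -0.1 -78.5]
```

Call:
{"op": "servo_tool", "data": {
  "steps": "0 10 2 0 0 -5 0; 0 28 10 0 0 -12 0.1; 0 48 25 0 0 -19 0.2; 0 68 42 0 0 -26 0.3; 0 88 60 0 0 -33 0.3; 0 106 78 0 0 -40 0.3; 0 118 94 0 0 -47 0.3; 0 124 104 0 0 -54 0.3; 0 125 109 0 0 -61 0.3; 0 125 109 0 0 -68 0.3"
}}

```text
time_s: 11.08
tool_pos: [570.3, 153.6, 148.7]
tcp_rot: [-179.8, -0.3, 145.9]
force: [-0.8, 0.2, 0.1]
gripper_width: 59.8
grip_force: 0.0
```

```bash
python3 -c "
from h import *
delta([570.5,154,100],156)"
```

```text
t 11.08 pos [570.3 153.6 148.7] rot [-179.8   -0.3  145.9] q [  4.2  33.7  91.3  -0.   55.4 -51.6] w 59.8
shift [-0.2  0.7 48.7] turn [ -0.2  -0.3 -10.1]
```

Call:
{"op": "servo_tool", "data": {
  "steps": "0 0 4 0 0 -4 0.3; 0 0 12 0 0 -8 0.3; 0 0 20 0 0 -10 0.3; 0 0 26 0 0 -10 0.3; 0 0 28 0 0 -10 0.3; 0 0 28 0 0 -10 0.3; 0 0 28 0 0 -10 0.3; 0 0 28 0 0 -10 0.3; 0 0 28 0 0 -10 0.3; 0 0 28 0 0 -10 0.3"
}}

```text
time_s: 11.92
tool_pos: [571.6, 154.3, 124.8]
tcp_rot: [180.0, 0.0, 155.5]
force: [0.8, 0.7, 0.6]
gripper_width: 59.9
grip_force: 0.0
```

```bash
python3 -c "
from h import *
delta([570.5,154,50],156)
c=env.calibration('wrist')
K,T=np.array(c['mtx']),np.array(c['T'])
u=w2px(c,[570.5,154,82.5]); print(u)
t=np.linspace(0,6.28,60)
q=[w2px(c,[570.5+19*np.cos(a),154+19*np.sin(a),82.5]) for a in t]
snap('wrist','w3.png'); im=cv2.imread('pics/raw_w3.png'); im=(255*(im/255.)**.6).astype('uint8')
im=cv2.resize(im,None,fx=1.5,fy=1.5,interpolation=cv2.INTER_CUBIC)
cv2.polylines(im,[np.int32(np.array(q)*1.5)],True,(0,0,255),1)
cv2.imwrite('pics/w3.png',im)"
```

```text
t 11.92 pos [571.6 154.3 124.8] rot [180.    0.  155.5] q [  4.3  35.6  92.3   0.   52.  -61.2] w 59.9
shift [ 0.9 -0.7 74.8] turn [ 0.   0.  -0.5]
[255.24512065 213.03716735]
```

View pics/w3.png

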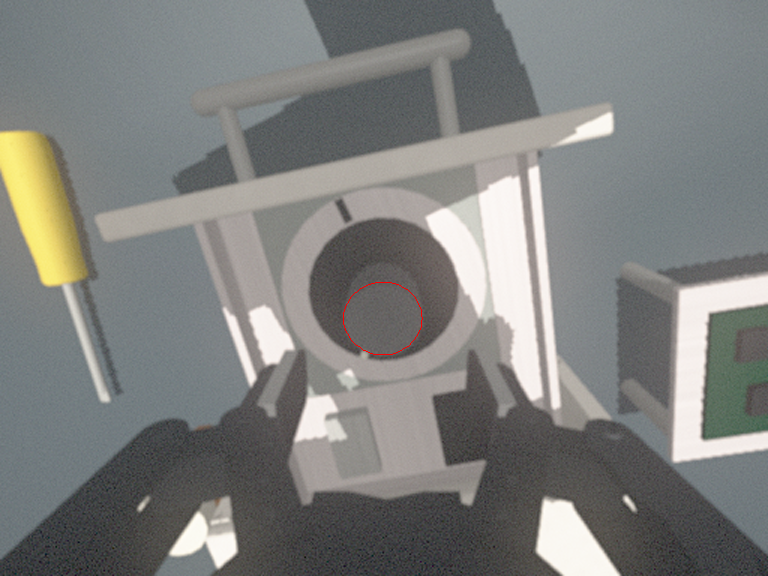

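The red predicted circle fits the knob top at (382,318). The index is clearly visible at (343,210) and the pointer tip at (365,355). Next I descend around the knob.

Call:
{"op": "servo_tool", "data": {
  "steps": "0.5 -0.4 8 0 0 0 0.3; 0.5 -0.4 20 0 0 0 0.3; 0.5 -0.4 32 0 0 0 0.3; 0.5 -0.4 44 0 0 0 0.3; 0.5 -0.4 56 0 0 0 0.3; 0.5 -0.4 66 0 0 0 0.3; 0.5 -0.4 72 0 0 0 0.3; 0.5 -0.4 75 0 0 0 0.3; 0.5 -0.4 75 0 0 0 0.3; 0.5 -0.4 75 0 0 0 0.3"
}}

```text
time_s: 12.8
tool_pos: [570.9, 154.1, 49.3]
tcp_rot: [180.0, 0.0, 155.6]
force: [0.1, 0.1, -0.0]
gripper_width: 60.1
grip_force: 0.0
```

Call:
{"op": "servo_tool", "data": {
  "steps": "0 0 0 0 0 0 0.4; 0 0 0 0 0 0 0.45; 0 0 0 0 0 0 0.5; 0 0 0 0 0 0 0.55; 0 0 0 0 0 0 0.6; 0 0 0 0 0 0 0.7; 0 0 0 0 0 0 0.8; 0 0 0 0 0 0 0.8; 0 0 0 0 0 0 0.8; 0 0 0 0 0 0 0.8"
}}

```text
time_s: 13.63
tool_pos: [570.2, 153.1, 50.2]
tcp_rot: [-179.9, -0.0, 155.6]
force: [-2.2, -3.7, 5.0]
gripper_width: 36.6
grip_force: 59.4
```

Call:
{"op": "servo_tool", "data": {
  "steps": "1.2 -1.4 0 0 0 3 0.8; 1.2 -1.4 0 0 0 9 0.8; 1.2 -1.4 0 0 0 16 0.8; 1.2 -1.4 0 0 0 23 0.8; 1.2 -1.4 0 0 0 30 0.8; 1.2 -1.4 0 0 0 37 0.8; 1.2 -1.4 0 0 0 44 0.8; 1.2 -1.4 0 0 0 51 0.8; 1.2 -1.4 0 0 0 58 0.8; 1.2 -1.4 0 0 0 65 0.8"
}}

```text
time_s: 14.47
tool_pos: [571.0, 153.6, 50.2]
tcp_rot: [179.7, -0.0, 90.2]
force: [3.3, 1.2, 2.0]
gripper_width: 36.4
grip_force: 59.7
```

Call:
{"op": "servo_tool", "data": {
  "steps": "0 0 0 0 0 7 0.8; 0 0 0 0 0 14 0.8; 0 0 0 0 0 21 0.8; 0 0 0 0 0 28 0.8; 0 0 0 0 0 35 0.8; 0 0 0 0 0 42 0.8; 0 0 0 0 0 49 0.8; 0 0 0 0 0 55 0.8; 0 0 0 0 0 60 0.8; 0 0 0 0 0 62 0.8"
}}

```text
time_s: 15.3
tool_pos: [572.0, 153.1, 50.3]
tcp_rot: [179.8, -0.3, 28.4]
force: [2.8, -0.6, 0.9]
gripper_width: 36.8
grip_force: 59.8
```

```bash
python3 -c "
from h import *
delta([570.5,154,50],156)
snap('wrist','w4.png');snap('top','t4.png');snap('scene','s4.png')
a=cv2.imread('pics/w4.png');b=cv2.imread('pics/t4.png')[170:270,130:230];d=cv2.imread('pics/s4.png')[145:245,280:380]
z=lambda i,w,h:cv2.resize(i,(w,h),interpolation=cv2.INTER_CUBIC)
im=np.hstack([z(a,400,300),np.vstack([z(b,300,300)]),np.zeros((300,100,3),'uint8')])
im2=np.hstack([z(d,300,300),z(a[60:260,130:390],390,300),np.zeros((300,110,3),'uint8')])
im=np.vstack([im,im2]);cv2.imwrite('pics/m4.png',(255*(im/255.)**.6).astype('uint8'))"
```

```text
t 15.3 pos [572.  153.1  50.3] rot [179.8  -0.3  28.4] q [ 4.2 42.1 94.6 -0.  42.9 65.9] w 36.8
shift [-0.9 -1.5  0.3] turn [   0.5    0.  -127.6]
```

View pics/m4.png

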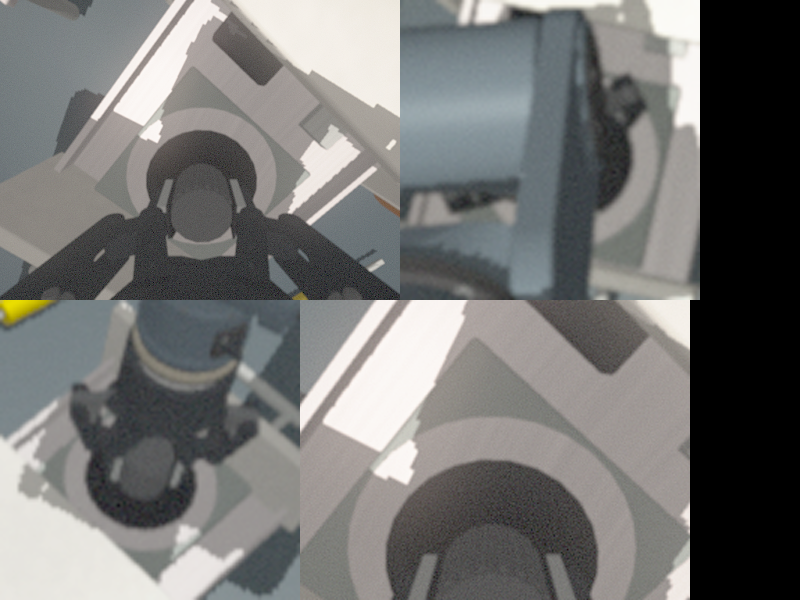

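Call:
{"op": "servo_tool", "data": {
  "steps": "0 0 0 0 0 0 0.6; 0 0 0 0 0 0 0.4; 0 0 0 0 0 0 0.3; 0 0 0 0 0 0 0.3; 0 0 -4 0 0 0 0.3; 0 0 -14 0 0 -7 0.3; 0 0 -28 0 0 -14 0.3; 0 0 -42 0 0 -21 0.3; 0 0 -56 0 0 -28 0.3; 0 0 -68 0 0 -35 0.3"
}}

```text
time_s: 16.28
tool_pos: [568.4, 153.5, 118.2]
tcp_rot: [-179.9, 0.0, 63.9]
force: [-0.1, -0.1, -0.4]
gripper_width: 59.9
grip_force: 0.0
```

Call:
{"op": "servo_tool", "data": {
  "steps": "0 0 -4 0 0 -7 0.3; 0 0 -6 0 0 -14 0.3; 0 0 -6 0 0 -21 0.3; 0 0 -6 0 0 -28 0.3; 0 0 -6 0 0 -35 0.3; 0 0 -6 0 0 -42 0.3; 0 0 -6 0 0 -49 0.3; 0 0 -6 0 0 -56 0.3; 0 0 -6 0 0 -63 0.3; 0 0 -6 0 0 -69 0.3"
}}

```text
time_s: 17.12
tool_pos: [568.1, 153.4, 123.3]
tcp_rot: [-179.9, -0.1, 132.9]
force: [-0.8, 0.1, 0.2]
gripper_width: 59.9
grip_force: 0.0
```

Call:
{"op": "servo_tool", "data": {
  "steps": "0 0 0 0 0 -7 0.3; 0 0 0 0 0 -14 0.3; 0 0 0 0 0 -20 0.3; 0 0 0 0 0 -23 0.3; 0 0 0 0 0 -23 0.3; 0 0 0 0 0 -23 0.3; 0 0 0 0 0 -23 0.3; 0 0 0 0 0 -23 0.3; 0 0 0 0 0 -23 0.3; 0 0 0 0 0 -23 0.3"
}}

```text
time_s: 17.95
tool_pos: [568.9, 153.3, 123.3]
tcp_rot: [-180.0, -0.0, 155.5]
force: [0.5, 0.0, 0.3]
gripper_width: 59.6
grip_force: 0.0
```

```bash
cat > look.py <<'E'
from h import *
import sys
n=sys.argv[1]
delta([571,154,50],156)
c=env.calibration('wrist'); snap('wrist',n)
im=cv2.imread('pics/raw_'+n)
# rectify plane z=41 around knob: world x right->u, 5px/mm, 140mm square
C=np.array([571.,154.])
w=np.array([[C[0]-60,C[1]-60],[C[0]+60,C[1]-60],[C[0]+60,C[1]+60],[C[0]-60,C[1]+60]])
src=np.float32([w2px(c,[*p,41]) for p in w]); dst=np.float32([[0,600],[600,600],[600,0],[0,0]])
r=cv2.warpPerspective(im,cv2.getPerspectiveTransform(src,dst),(600,600),flags=cv2.INTER_CUBIC)
cv2.imwrite('pics/r_'+n,(255*(r/255.)**.6).astype('uint8'))
E
python3 look.py w5.png
```

```text
t 17.95 pos [568.9 153.3 123.3] rot [-180.    -0.   155.5] q [  4.2  35.6  92.7   0.   51.7 -61.3] w 59.6
shift [-1.6  1.5 73.3] turn [-0.  -0.  -0.5]
```

View pics/r_w5.png

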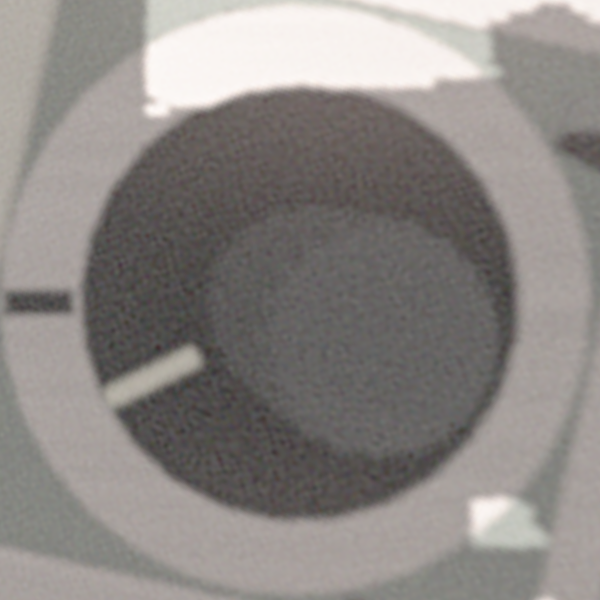

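```bash
cat > ang.py <<'E'
from h import *
import sys
r=cv2.cvtColor(cv2.imread('pics/r_'+sys.argv[1]),cv2.COLOR_BGR2GRAY)
cx,cy=map(float,sys.argv[2:4])
Y,X=np.mgrid[:600,:600]; dx,dy=X-cx,cy-Y; rr=np.hypot(dx,dy); th=np.degrees(np.arctan2(dy,-dx)) # 0=toward -x, + = clockwise
for n,m in(('ptr',(r>135)&(rr>110)&(rr<205)&(abs(th)<60)),('idx',(r<105)&(rr>232)&(rr<295)&(abs(th)<40))):
    l,k,st,_=cv2.connectedComponentsWithStats(m.astype('uint8')); b=1+st[1:,4].argmax(); m=k==b
    v=cv2.fitLine(np.stack([X[m],Y[m]],1).astype('float32'),cv2.DIST_L2,0,.01,.01).ravel()
    print(n,m.sum(),'mean angle',th[m].mean().round(2),'line slope',np.degrees(np.arctan2(-v[1],-v[0])).round(1) if v[0]<0 else np.degrees(np.arctan2(v[1],v[0])).round(1),'r',rr[m].min().round(),rr[m].max().round())
E
python3 ang.py w5.png 301 303; python3 -c "
from h import *
delta([571.2,153.4,50],195)"
```

```text
ptr 2019 mean angle -26.32 line slope -26.2 r 115.0 205.0
idx 1105 mean angle 0.16 line slope 0.1 r 232.0 293.0
t 18.0 pos [569.  153.3 123.3] rot [-180.    -0.   155.5] q [  4.2  35.6  92.7   0.   51.7 -61.3] w 59.9
shift [-2.   1.  73.3] turn [ -0.   -0.  -39.5]
```

Call:
{"op": "servo_tool", "data": {
  "steps": "-2 1 2 0 0 -5 0.3; -2 1 8 0 0 -11 0.3; -2 1 18 0 0 -17 0.3; -2 1 30 0 0 -23 0.3; -2 1 42 0 0 -29 0.3; -2 1 54 0 0 -35 0.3; -2 1 64 0 0 -39.5 0.3; -2 1 71 0 0 -39.5 0.3; -2 1 73 0 0 -39.5 0.3; -2 1 73 0 0 -39.5 0.3"
}}

```text
time_s: 18.83
tool_pos: [570.9, 153.3, 49.8]
tcp_rot: [180.0, -0.1, -165.1]
force: [0.5, 0.6, 0.3]
gripper_width: 59.8
grip_force: 0.0
```

Call:
{"op": "servo_tool", "data": {
  "steps": "0 0 0 0 0 0 0.4; 0 0 0 0 0 0 0.45; 0 0 0 0 0 0 0.5; 0 0 0 0 0 0 0.55; 0 0 0 0 0 0 0.6; 0 0 0 0 0 0 0.7; 0 0 0 0 0 0 0.8; 0 0 0 0 0 0 0.8; 0 0 0 0 0 0 0.8; 0 0 0 0 0 0 0.8"
}}

```text
time_s: 19.67
tool_pos: [572.0, 152.9, 51.3]
tcp_rot: [-179.9, 0.1, -164.9]
force: [-1.5, -3.2, 5.3]
gripper_width: 36.1
grip_force: 59.6
```

Call:
{"op": "servo_tool", "data": {
  "steps": "0 0 0 0 0 3 0.8; 0 0 0 0 0 7 0.8; 0 0 0 0 0 11 0.8; 0 0 0 0 0 15 0.8; 0 0 0 0 0 18 0.8; 0 0 0 0 0 21 0.8; 0 0 0 0 0 23 0.8; 0 0 0 0 0 24 0.8; 0 0 0 0 0 24 0.8; 0 0 0 0 0 24 0.8"
}}

```text
time_s: 20.5
tool_pos: [572.0, 152.5, 51.3]
tcp_rot: [-179.9, 0.1, 171.1]
force: [0.9, -3.9, 6.0]
gripper_width: 36.1
grip_force: 59.4
```

```bash
python3 look.py w6.png; python3 ang.py w6.png 301 303
```

```text
t 20.5 pos [572.  152.5  51.3] rot [-1.799e+02  1.000e-01  1.711e+02] q [  4.2  42.1  94.4  -0.1  43.4 -76.8] w 36.1
shift [1.2 1.3 1.3] turn [-0.   0.1 15.1]
ptr 2329 mean angle -2.48 line slope -2.5 r 113.0 205.0
idx 88 mean angle -0.21 line slope -89.5 r 235.0 245.0
```

View pics/r_w6.png

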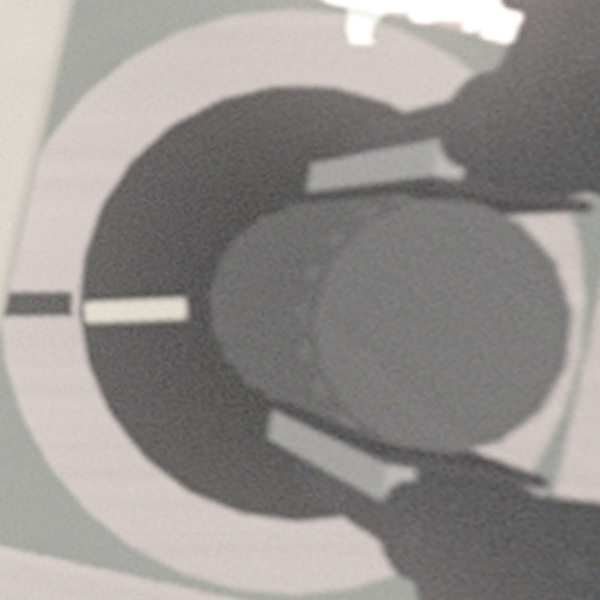

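The rectified view while gripped shows the pointer at y≈311 against the index at y≈304, so about 2.3° remains.

Call:
{"op": "servo_tool", "data": {
  "steps": "0 0 0 0 0 0.8 0.8; 0 0 0 0 0 1.6 0.8; 0 0 0 0 0 2.3 0.8; 0 0 0 0 0 2.3 0.8; 0 0 0 0 0 2.3 0.8; 0 0 0 0 0 2.3 0.8; 0 0 0 0 0 2.3 0.8; 0 0 0 0 0 2.3 0.8; 0 0 0 0 0 2.3 0.8; 0 0 0 0 0 2.3 0.8"
}}

```text
time_s: 21.38
tool_pos: [572.0, 152.5, 51.3]
tcp_rot: [-180.0, 0.1, 168.8]
force: [-0.7, -3.8, 6.6]
gripper_width: 36.6
grip_force: 59.4
```

```bash
python3 look.py w7.png; sed -i 's/r<105/r<130/' ang.py; python3 ang.py w7.png 301 303;python3 ang.py w6.png 301 303
```

```text
t 21.38 pos [572.  152.5  51.3] rot [-1.800e+02  1.000e-01  1.688e+02] q [  4.2  42.1  94.4  -0.1  43.4 -74.5] w 36.6
shift [1.3 1.3 1.3] turn [-0.   0.1 12.8]
ptr 2345 mean angle -0.2 line slope 0.1 r 113.0 204.0
idx 1136 mean angle -0.06 line slope -1.1 r 232.0 293.0
ptr 2329 mean angle -2.48 line slope -2.5 r 113.0 205.0
idx 1134 mean angle -0.18 line slope -1.3 r 233.0 294.0
```

Aligned to within about 0.2°. I'll release and rise.

Call:
{"op": "servo_tool", "data": {
  "steps": "0 0 0 0 0 0 0.7; 0 0 0 0 0 0 0.55; 0 0 0 0 0 0 0.4; 0 0 0 0 0 0 0.3; 0 0 0 0 0 0 0.3; 0 0 0 0 0 0 0.3; 0 0 -5 0 0 0 0.3; 0 0 -15 0 0 0 0.3; 0 0 -30 0 0 0 0.3; 0 0 -50 0 0 0 0.3"
}}

```text
time_s: 22.27
tool_pos: [570.3, 153.4, 100.5]
tcp_rot: [-180.0, -0.1, 168.7]
force: [0.2, 0.6, 0.2]
gripper_width: 59.5
grip_force: 0.0
```

Call:
{"op": "servo_tool", "data": {
  "steps": "0 0 -10 0 0 0 0.3; 0 0 -25 0 0 0 0.3; 0 0 -35 0 0 0 0.3; 0 0 -40 0 0 0 0.3; 0 0 -40 0 0 0 0.3; 0 0 -40 0 0 0 0.3; 0 0 -40 0 0 0 0.3; 0 0 -40 0 0 0 0.3; 0 0 -40 0 0 0 0.3; 0 0 -40 0 0 0 0.3"
}}

```text
time_s: 23.1
tool_pos: [570.9, 153.3, 139.7]
tcp_rot: [-180.0, -0.1, 168.7]
force: [0.1, -0.5, -0.3]
gripper_width: 59.5
grip_force: 0.0
```

```bash
python3 look.py w8.png; python3 ang.py w8.png 301 303
python3 - <<'E'
from h import *
im=(255*(cv2.imread('pics/raw_w8.png')/255.)**.6).astype('uint8')
c=env.calibration('wrist');u=np.array([.977,-.213]);H=np.array([462.3,178.9])
a=np.array([.213,.977])
for s in(-55,55): print('pred handle end x1.56',(w2px(c,[*(H+s*a),79.5])*1.5).round(1))
im=cv2.resize(im,(400,300));r=cv2.resize(cv2.imread('pics/r_w8.png'),(400,400));
out=np.zeros((400,800,3),'uint8');out[:300,:400]=im;out[:,400:]=r;cv2.imwrite('pics/m8.png',out)
E
```

```text
t 23.1 pos [570.9 153.3 139.7] rot [-1.800e+02 -1.000e-01  1.687e+02] q [  4.2  34.4  91.8   0.   53.9 -74.5] w 59.5
shift [-0.1  0.7 89.7] turn [-0.  -0.1 12.7]
ptr 1987 mean angle -0.08 line slope -0.2 r 114.0 204.0
idx 1451 mean angle -0.18 line slope 0.5 r 232.0 294.0
pred handle end x1.56 [268.3  70.1]
pred handle end x1.56 [516.3  74.8]
```

View pics/m8.png

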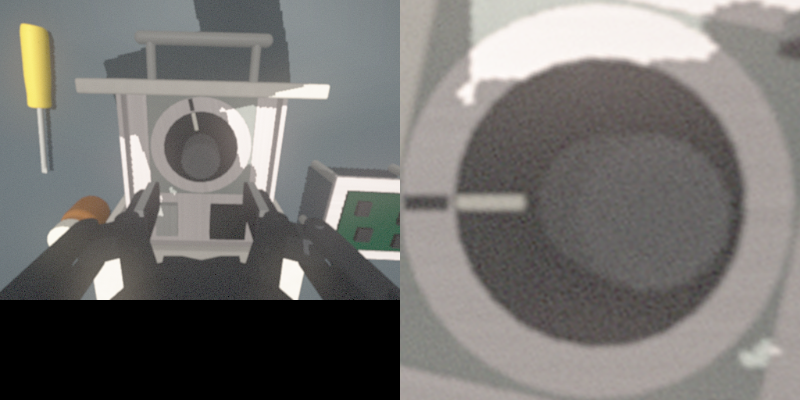

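The pointer and index are collinear. To confirm the tray is still at its stop, I'll retreat to the earlier viewing pose and compare the static top view before and after.

```bash
python3 -c "
from h import *
delta([448.3,180.9,260],168.7)"
```

```text
t 23.15 pos [571.  153.3 139.8] rot [-1.800e+02 -1.000e-01  1.687e+02] q [  4.2  34.4  91.8   0.   53.9 -74.5] w 59.8
shift [ 125.8    3.1 -120.1] turn [-0.  -0.1  0. ]
```

Call:
{"op": "servo_tool", "data": {
  "steps": "0 0 -15 0 0 0 0.3; 0 0 -40 0 0 0 0.3; 10 0 -70 0 0 0 0.2; 30 0 -95 0 0 0 0.1; 55 0 -110 0 0 0 0; 80 0 -118 0 0 0 0; 105 0 -120 0 0 0 0; 120 0 -120 0 0 0 0; 125 0 -120 0 0 0 0; 125 0 -120 0 0 0 0"
}}

```text
time_s: 23.98
tool_pos: [447.5, 178.0, 260.4]
tcp_rot: [-180.0, -0.0, 168.8]
force: [0.3, 0.7, -0.1]
gripper_width: 85.4
grip_force: 0.0
```

```bash
python3 - <<'E'
from h import *
snap('top','t9.png')
a=cv2.imread('pics/raw_t2.png',0);b=cv2.imread('pics/raw_t9.png',0)
for n,(x0,y0,x1,y1) in {'dial':(150,195,215,255),'front':(130,225,240,290),'fixture':(45,120,130,200),'jar':(255,165,295,205),'unit':(140,50,270,170),'sd':(255,215,300,312)}.items():
    f=lambda i:np.float32(i[y0:y1,x0:x1]); 
    print(n,np.round(cv2.phaseCorrelate(f(a),f(b),cv2.createHanningWindow((x1-x0,y1-y0),cv2.CV_32F)),2))
z=lambda i:cv2.resize(i[160:310,110:310],(400,300),interpolation=cv2.INTER_CUBIC)
cv2.imwrite('pics/m9.png',(255*(np.hstack([z(a),z(b)])/255.)**.6).astype('uint8'))
E
```

```text
Traceback (most recent call last):
ValueError: setting an array element with a sequence. The requested array has an inhomogeneous shape after 1 dimensions. The detected shape was (2,) + inhomogeneous part.
```

```bash
python3 - <<'E'
from h import *
a=cv2.imread('pics/raw_t2.png',0);b=cv2.imread('pics/raw_t9.png',0)
f=lambda i,r:np.float32(i[r[1]:r[3],r[0]:r[2]])
for n,r in {'dial':(158,195,215,250),'index':(178,240,195,258),'fixture':(45,120,130,200),'jar':(255,165,295,205),'unit':(140,50,270,170),'sd':(255,215,300,312)}.items():
    d,s=cv2.phaseCorrelate(f(a,r),f(b,r),cv2.createHanningWindow((r[2]-r[0],r[3]-r[1]),cv2.CV_32F)); print(n,np.round(d,2),round(s,2))
for i in(a,b):
    m=(f(i,(155,190,215,250))<75).astype('uint8'); l,k,st,c=cv2.connectedComponentsWithStats(m); j=1+st[1:,4].argmax(); print('dial blob',st[j],c[j].round(2))
    print(i[240:256,184:189].astype(int).tolist())
E
```

```text
dial [0.52 0.2 ] 0.74
index [ 0.17 -0.29] 0.78
fixture [-0.05  0.06] 0.97
jar [-0.02  0.  ] 0.89
unit [ 0.48 -0.04] 0.88
sd [0.51 0.1 ] 0.91
dial blob [   9   12   43   48 1429] [30.34 33.14]
[[19, 12, 14, 18, 17], [14, 8, 12, 13, 15], [22, 18, 18, 18, 16], [35, 29, 30, 27, 38], [65, 50, 44, 53, 62], [88, 60, 43, 60, 85], [91, 59, 39, 64, 89], [96, 59, 37, 63, 94], [93, 56, 39, 64, 94], [93, 56, 39, 66, 94], [93, 56, 39, 65, 93], [88, 64, 53, 68, 90], [80, 69, 67, 74, 82], [74, 70, 73, 72, 73], [77, 77, 76, 74, 70], [84, 84, 84, 78, 79]]
dial blob [   9   12   44   48 1448] [30.86 32.79]
[[65, 102, 97, 55, 22], [60, 99, 94, 54, 24], [63, 97, 89, 52, 24], [63, 93, 88, 56, 41], [79, 83, 82, 66, 67], [89, 67, 56, 67, 85], [94, 59, 39, 64, 95], [94, 56, 36, 62, 94], [94, 56, 37, 64, 92], [95, 56, 37, 62, 94], [90, 57, 38, 62, 93], [87, 59, 52, 68, 89], [81, 72, 66, 73, 82], [72, 70, 72, 69, 72], [77, 74, 77, 73, 69], [86, 85, 81, 81, 75]]
```

```bash
python3 -c "
from h import *
print(env.job_done())"
```

```text
the job is handed in; nothing more can be done
None
```

The job is handed in at about 24 s: the tray is fully out against its stop, the pointer lines up with the index to within about 0.2° in the last close view, and the arm has let go and stands clear with the screwdriver, jar and fixture untouched.

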